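Sort coated and bare collars and stack the plug box

ROBOT

A 6-joint arm with a two-finger parallel gripper is mounted at the origin on the work surface. World frame = base frame: x ahead of the robot, y to its left, z up, the work surface at z = 0. Lengths are in m, angles in rad, forces in N, time in s.
With the tool pointing down it reaches from about 0.35 to 0.875 m from the base axis. Payload 4.2 kg.
Tool frame: the origin (TCP) lies at the very end of the fingers, on their centre line; the grasp point (between the pads) lies 19 mm behind it; z points along the fingers, y is the line along which they close (so a half turn about z gives the same grasp; the last joint's range is limited). The gripper opens to 85 mm and grips with 20 to 120 N. Pads are 22 mm wide; open, the fingers measure 114 mm over their backs; the gripper's body (76 mm by 85 mm) begins 54 mm behind the grasp point. The pads swing forward as they close: fully open they stand 13 mm farther back than shut.
Start: joints at [-0.853, 0.385, 0.008, 0, -1.194, -0.259], TCP at [0.277, -0.56, 0.201] pointing down, gripper open.
Joint ranges: [-3.14, 3.14], [-1.21, 2.06], [-1.07, 1.41], [-3.16, 2.05], [-2.99, -0.16], [-3.1, 3.1]. Speed limits (rad/s): [2.79, 2.79, 3.14, 3.14, 3.14, 3.14].

INTERFACE

Orientations are given as a unit quaternion [x, y, z, w].
In Python, from bench import robot gives the robot as it stands.
- The arm moves only by the tool carry_out, never from a script. Its argument "steps" is one flat list of numbers, 6 for each row, row after row: the shift along the tool's x, y, z in m, then the turn, a rotation vector about the tool's x, y, z in degrees. In form: [tx, ty, tz, rx, ry, rz, tx, ty, tz, rx, ry, rz, ...]. A call has 1 to 20 rows; each row shifts and turns the commanded pose from where the row before left it, along the tool's axes as they then stand; what a row does not reach is not made up. A row lasts 1/8 s, in which the tool goes at most 62.5 mm and 10.7 degrees, less where a joint would pass 70% of its speed; a pose out of reach is approached as far as the arm can. A call with a gripper value outside its range is refused whole. "fingers" is the opening, from 0 (shut) to 1 (fully open), set as the call begins (left out, the last holds). The fingers move at their own pace and stop on an object; "newtons" is the grip in N (left out, the last holds). Time passes only in rows, so rows that do not move let the fingers close. It gives the time, the measured TCP pose, the force, the opening and the grip force at its end, in the units of the state.
- robot.sense(): the state, without advancing time (a new reading comes with each control period).
- robot.capture(name): name is "side" or "top"; returns a dict with "image" (420x560x3 uint8, red, green, blue), "fov_y" (degrees; the focal length in pixels is half the picture's height over the tangent of half this angle, whatever the lens; pixels are square), "cx", "cy" (the principal point, pixels), "world_to_cam" (4x4, takes a point from world to camera coordinates). Camera axes: x right, y down, z forward; pixel columns grow to the right and rows downward; lengths in m; the calibration is good to about 2 mm. A picture is of the moment at which its call begins. There is no depth.
- robot.close_job(): hands the job in; it is judged then, once.
The state is a dict: "time_s": time; "q": joint angles; "dq": joint speeds; "tau": joint torques, N m; "ee_pos": TCP position; "tcp_rot": TCP orientation; "contact_force": force on the tool from outside, world axes, zero at the start; "wrist_torque": the same for the moment, N m; "grip_width": finger opening in m; "grasp_force": force on a finger pad.
Only numpy, scipy, OpenCV 4.12 (cv2) and the standard library are available. Lean on these libraries where they do the work, as an engineer would, in place of code of your own. Each camera call takes 0.05 s, during which the arm holds its last target. There are 200 camera calls.

TASK

Sort the coating bench: lay the two gold-coated collars in the yellow-rimmed tray and the two bare grey collars in the blue-rimmed tray, whatever the shape of their flanges, one to a bay, neck up and flat on the bay's floor. Stack the loose green-lidded box on the fixed box with the green lid, with its four feet down in the corner recesses of that lid. Leave the coating gauge where it lies.

Things in the scene. Friction and masses are not known exactly. Their poses are not given: they have to be found in the camera images.
- gold_square: Steel collar, dull gold coating, lying flat: a 62 x 62 x 4 mm square flange with a round hollow neck standing up from its middle, 36 mm outside diameter, top 34 mm above the underside. About 0.16 kg. Origin: centre of the underside of the flange; z up along the neck; x and y parallel to the flange's edges.
- gold_round: Steel collar, dull gold coating, lying flat: a round flange 62 mm in diameter and 4 mm thick with a round hollow neck standing up from its middle, 36 mm outside diameter, top 34 mm above the underside. About 0.16 kg. Origin: centre of the underside of the flange; z up along the neck.
- bare_square: Steel collar, bare, bluish grey, lying flat: a 62 x 62 x 4 mm square flange with a round hollow neck standing up from its middle, 36 mm outside diameter, top 34 mm above the underside. About 0.16 kg. Origin: centre of the underside of the flange; z up along the neck; x and y parallel to the flange's edges.
- bare_round: Steel collar, bare, bluish grey, lying flat: a round flange 62 mm in diameter and 4 mm thick with a round hollow neck standing up from its middle, 36 mm outside diameter, top 34 mm above the underside. About 0.16 kg. Origin: centre of the underside of the flange; z up along the neck.
- plug_box: Loose closed box, off-white, its fixed green lid bearing a white paper label: 100 (x) x 62 (y) x 51 mm high, 0.25 kg, straight sides from 6 mm up. Stands on four feet, 12 x 12 mm and 6 mm high, centred at x = +-37, y = +-18 mm. Origin: centre of the footprint at the underside of the feet, z up. May be stacked end for end.
- tray_yellow: Fixed low steel tray with a yellow rim, for gold-coated collars: 180 (x) x 92 (y) mm. A divider makes two square bays, 84 x 84 mm inside, centred at x = +44 and -44 mm, y = 0. Mesh bay floor 12 mm above the table; walls and divider 4 mm thick, tops 21 mm above the table. Origin: centre of the tray at table height, z up.
- tray_blue: Fixed low steel tray with a blue rim, for bare collars: 180 (x) x 92 (y) mm. A divider makes two square bays, 84 x 84 mm inside, centred at x = +44 and -44 mm, y = 0. Mesh bay floor 12 mm above the table; walls and divider 4 mm thick, tops 21 mm above the table. Origin: centre of the tray at table height, z up.
- dock_green: Grey box, 100 (x) x 62 (y) mm, with a green lid without label, fixed in a black 120 x 82 x 6 mm holder plate. The lid has four 20 x 20 mm corner recesses centred at x = +-37, y = +-18 mm, bottoms 52 mm and rim and ribs 57 mm above the table. Origin: centre of the footprint at table height, z up. The plug box stacks here, feet on the recess bottoms.
- dock_orange: Grey box, 100 (x) x 62 (y) mm, with an orange-red lid without label, fixed in a black 120 x 82 x 6 mm holder plate. The lid has four 20 x 20 mm corner recesses centred at x = +-37, y = +-18 mm, bottoms 52 mm and rim and ribs 57 mm above the table. Origin: centre of the footprint at table height, z up. Nothing goes on it.
- gauge: Coating thickness gauge, a black hand-held instrument with a small pale screen and two red buttons, 100 mm (x) x 54 mm (y) x 26 mm high, lying loose among the parts. To be left where it lies. Origin: centre of the underside, z up.
There are look-alikes about, which are no part of the job. What is shaped like the plug_box but purple is not meant. What is shaped like the bare_square but orange is not meant.

How it is judged:
At the end, for the whole second after the job is handed in: Gold collars in the yellow tray, bare in the blue, one a bay, neck up: within 14 mm of bay centre in tray x and y, within 3 mm of its floor, tilt < 0.06. Plug box in the green lid's recesses: within 8 mm and 0.14 rad (either way round), origin 49.5 to 54.5 mm up, tilt < 0.05. All at rest ((x of gold_square in the frame of tray_yellow between 0.03 and 0.058 m or x of gold_square in the frame of tray_yellow between -0.058 and -0.03 m) and y of gold_square in the frame of tray_yellow between -0.014 and 0.014 m and z of gold_square in the frame of tray_yellow between 0.009 and 0.0145 m and angle between each of gold_square, gold_round, bare_square, bare_round's own z axis and vertical below 0.06 rad and linear speed of each of gold_square, gold_round, bare_square, bare_round, plug_box below 0.02 m/s and (x of gold_round in the frame of tray_yellow between 0.03 and 0.058 m or x of gold_round in the frame of tray_yellow between -0.058 and -0.03 m) and y of gold_round in the frame of tray_yellow between -0.014 and 0.014 m and z of gold_round in the frame of tray_yellow between 0.009 and 0.0145 m and (x of bare_square in the frame of tray_blue between 0.03 and 0.058 m or x of bare_square in the frame of tray_blue between -0.058 and -0.03 m) and y of bare_square in the frame of tray_blue between -0.014 and 0.014 m and z of bare_square in the frame of tray_blue between 0.009 and 0.0145 m and (x of bare_round in the frame of tray_blue between 0.03 and 0.058 m or x of bare_round in the frame of tray_blue between -0.058 and -0.03 m) and y of bare_round in the frame of tray_blue between -0.014 and 0.014 m and z of bare_round in the frame of tray_blue between 0.009 and 0.0145 m and z of plug_box in the frame of dock_green between 0.0495 and 0.0545 m and horizontal distance between plug_box and dock_green below 0.008 m and angle between the x axis of plug_box and the x axis of dock_green, either way round below 0.14 rad and angle between plug_box's own z axis and vertical below 0.05 rad); the robot touches nothing.
It fails at once if the coating gauge is moved more than 25 mm from where it lay (distance of gauge from where it was at the start of the episode above 0.025 m).
It also fails if it takes over 128 s, if anything falls off the work surface, if the arm or the gripper's body presses on something with over 40 N, if the wrist force passes 120 N, or if a joint passes its speed limit or range.

## Working session

There is one attempt and no reset: what is moved stays moved. The work goes in short steps, Python scripts to look and compute and a tool call to move; the robot and the scene stay as the last step left them, time stands still between calls to the robot, and variables do not carry over. Pictures are saved under pics/ and viewed, at most 14 in all, crops included, and the job is handed in when it is done.

Besides the shell and the picture viewer there is one more tool, called as name(argument=value, ...) on one line, values as JSON. carry_out: Moves the arm, as the interface text tells. Its arguments: {"type":"object","properties":{"steps":{"type":"array"},"fingers":{"type":"number"},"newtons":{"type":"number"}},"required":["steps"]}

```bash
mkdir -p pics; python3 - <<'E'
from bench import robot
import cv2,pickle
s=robot.sense();print({k:s[k] for k in('time_s','ee_pos','tcp_rot','grip_width','contact_force')})
for n in('top','side'):
    c=robot.capture(n);pickle.dump(c,open(n+'.pkl','wb'))
    print(n,c['fov_y'],c['cx'],c['cy'],c['world_to_cam'])
    cv2.imwrite(f'pics/{n}0.png',cv2.resize(c['image'][:,:,::-1],(800,600),interpolation=cv2.INTER_CUBIC))
E
```

```text
{'time_s': 0.0, 'ee_pos': array([ 0.2764985 , -0.55977532,  0.20014512]), 'tcp_rot': array([-2.27265588e-01,  9.73832210e-01,  1.04864233e-03, -2.83892138e-04]), 'grip_width': 0.08537135449792856, 'contact_force': array([0.32921491, 0.38974378, 0.48356015])}
top 43.51589250986066 279.12259164281585 210.8699314636308 [[-2.50595340e-02 -9.99669480e-01 -5.74024831e-03 -5.76053217e-02]
 [-9.76830780e-01  2.57070145e-02 -2.12463590e-01  4.19373225e-01]
 [ 2.12540931e-01  2.83012690e-04 -9.77152124e-01  1.25049894e+00]
 [ 0.00000000e+00  0.00000000e+00  0.00000000e+00  1.00000000e+00]]
side 52.79165549198847 282.78558114880923 207.46872283303884 [[ 0.99369702 -0.11136226 -0.0128331  -0.40828247]
 [-0.0719644  -0.54595512 -0.834718    0.02117761]
 [ 0.08594979  0.83038031 -0.55052809  1.3226076 ]
 [ 0.          0.          0.          1.        ]]
```

View pics/top0.png

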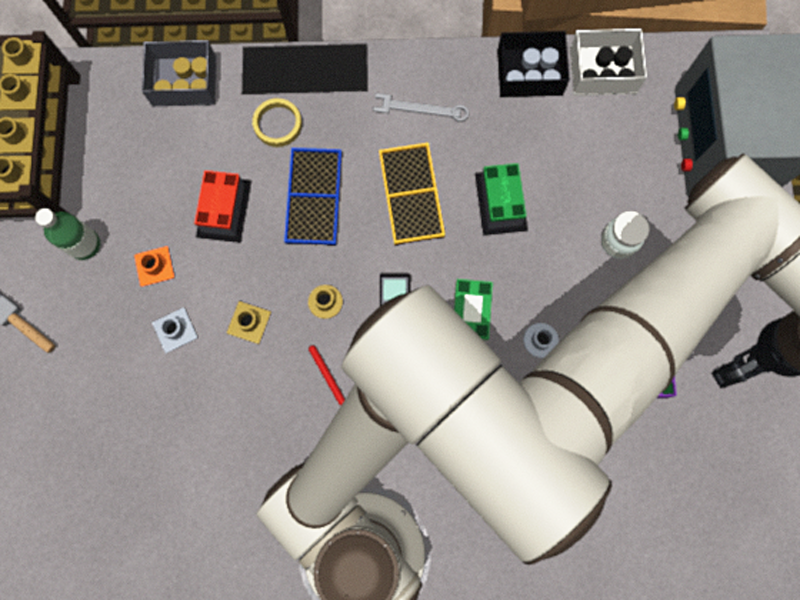

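View pics/side0.png

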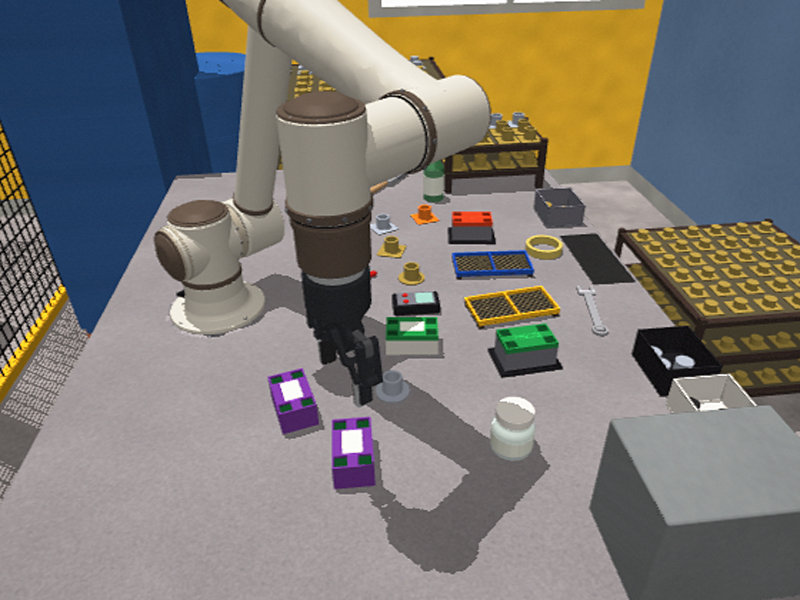

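Candidates (top view, 800x600 px):
- **Gold collars:** square (248,321), round (324,300).
- **Bare collars:** square (173,328), round (541,339). The orange decoy is at (152,265).
- **Loose box:** green lid with a white label at (473,308). The purple decoys are at about (665,385), partly hidden by the arm.
- **Docks:** green (505,197), orange-red (220,205).
- **Trays:** blue (314,196), yellow (411,193).
- **Gauge:** (395,290).

I choose by colour and label, and will check that in one close crop.

```bash
cat > h.py <<'E'
import numpy as np,cv2
def ray(c,uv,z):
    H=c['image'].shape[0];f=H/2/np.tan(np.radians(c['fov_y'])/2)
    W=np.array(c['world_to_cam']);R,t=W[:3,:3],W[:3,3];C=-R.T@t
    uv=np.atleast_2d(uv).astype(float)
    d=np.c_[(uv[:,0]-c['cx'])/f,(uv[:,1]-c['cy'])/f,np.ones(len(uv))]@R
    return C[:2]+d[:,:2]*((z-C[2])/d[:,2:])
def proj(c,p):
    H=c['image'].shape[0];f=H/2/np.tan(np.radians(c['fov_y'])/2)
    W=np.array(c['world_to_cam']);q=np.atleast_2d(p)@W[:3,:3].T+W[:3,3]
    return q[:,:2]/q[:,2:]*f+[c['cx'],c['cy']]
def blob(c,seed,lo,hi,r=60,close=3):
    hsv=cv2.cvtColor(c['image'],cv2.COLOR_RGB2HSV);m=cv2.inRange(hsv,np.array(lo),np.array(hi))
    w=np.zeros_like(m);cv2.circle(w,tuple(int(v) for v in seed),r,255,-1);m&=w
    m=cv2.morphologyEx(m,cv2.MORPH_CLOSE,np.ones((close,close),np.uint8))
    cs,_=cv2.findContours(m,cv2.RETR_EXTERNAL,cv2.CHAIN_APPROX_NONE)
    return max(cs,key=cv2.contourArea)[:,0,:]
def rect(xy):
    (x,y),(w,h),a=cv2.minAreaRect((np.array(xy)*1000).astype(np.float32))
    if w<h:w,h,a=h,w,a+90
    a=(a+90)%180-90
    return round(x,1),round(y,1),round(w,1),round(h,1),round(a,1)
E
python3 - <<'E'
from h import *;import pickle
k=1.4286
T=pickle.load(open('top.pkl','rb'));S=pickle.load(open('side.pkl','rb'))
G=([50,110,40],[75,255,255])
for n,st,ss,lo,hi,z,r in[
 ('blue',(314,196),(492,264),[105,130,60],[125,255,255],.021,45),
 ('yellow',(411,193),(512,306),[18,140,120],[30,255,255],.021,45),
 ('dockg',(503,192),(527,338),*G,.057,30),
 ('docko',(220,200),(472,219),[0,150,80],[8,255,255],.057,30),
 ('plug',(473,308),(412,328),*G,.051,30),
 ('goldsq',(248,321),(391,246),[15,70,30],[32,255,255],.004,22),
 ('goldrd',(324,300),(411,272),[15,70,30],[32,255,255],.004,22)]:
    for nm,c,s in(('T',T,st),('S',S,ss)):
        try:print(n,nm,rect(ray(c,blob(c,np.array(s)/k,lo,hi,r),z)))
        except Exception as e:print(n,nm,e)
I=T['image'][:,:,::-1]
a=I[165:255,85:295];b=I[165:255,295:400]
v=np.hstack([a,b]);cv2.imwrite('pics/crop1.png',cv2.resize(v,(788,225),interpolation=cv2.INTER_CUBIC))
v=S['image'][135:285,170:330,::-1];cv2.imwrite('pics/crop2.png',cv2.resize(v,(640,600),interpolation=cv2.INTER_CUBIC))
E
```

```text
blue T (624.1, 82.4, 182.9, 92.5, -3.8)
blue S (627.2, 70.1, 181.8, 111.1, -3.8)
yellow T (624.7, -95.5, 181.6, 91.5, 7.7)
yellow S (627.7, -106.5, 184.1, 110.3, 7.7)
dockg T (607.5, -258.0, 102.3, 63.2, 4.9)
dockg S (609.5, -269.1, 104.5, 74.3, 4.0)
docko T (607.7, 247.6, 102.3, 63.8, -8.4)
docko S (612.0, 238.4, 98.6, 74.2, -7.9)
plug T (400.5, -193.0, 100.2, 61.4, -6.8)
plug S (403.0, -202.1, 99.2, 69.4, -7.4)
goldsq T (396.9, 199.0, 62.8, 61.7, 70.3)
goldsq S (406.7, 213.7, 108.4, 63.1, 70.3)
goldrd T (430.0, 62.9, 61.0, 59.4, 43.7)
goldrd S (435.7, 78.2, 103.8, 56.9, 82.4)
```

View pics/crop1.png

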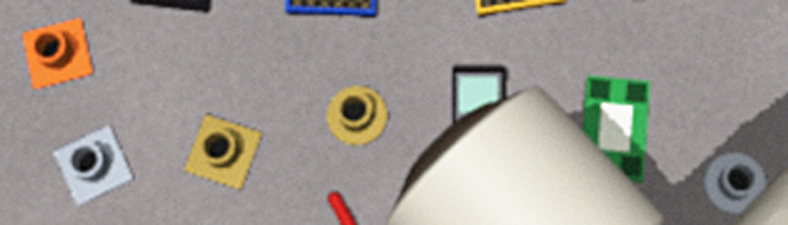

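View pics/crop2.png

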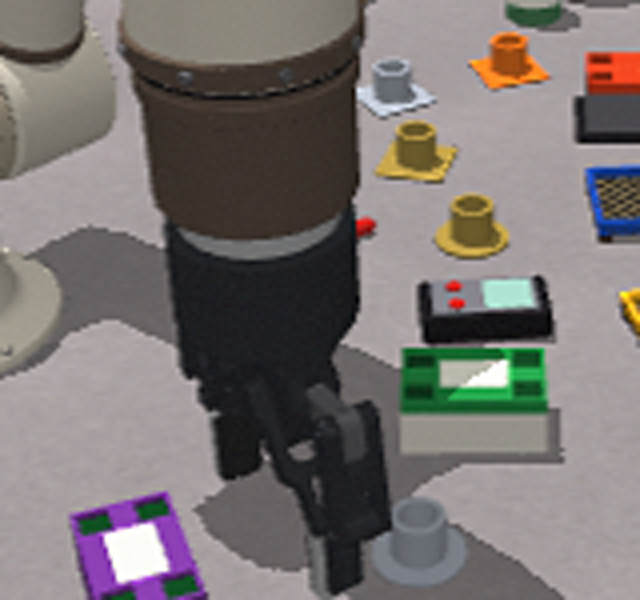

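The crops agree with the choice. The bare grey collars are at (93,167) and (736,183) in crop 1, and the orange decoy is apart at (58,52). The green-lid box with the white label is at (616,128), and in crop 2 the purple box is clearly a different one.

```bash
cat >> h.py <<'E'
def plan(x,y,z,th,s=None):
    "tool-frame shift (after the turn) and turn about tool z, deg, to bring TCP to x,y,z (mm) with finger line at th deg"
    from scipy.spatial.transform import Rotation as Ro
    if s is None:
        from bench import robot;s=robot.sense()
    R=Ro.from_quat(s['tcp_rot']);M=R.as_matrix();t0=np.degrees(np.arctan2(M[1,1],M[0,1]))
    d=(th-t0+90)%180-90
    a=np.radians(t0+d);Y=np.array([np.cos(a),np.sin(a),0]);Z=np.array([0,0,-1.]);X=np.cross(Y,Z)
    D=np.array([x,y,z])/1e3-s['ee_pos']
    print('tilt',M[:2,2].round(3),'th0',round(t0,1),'turn',round(-d,1),'shift',[round(float(v@D)*1000,1) for v in(X,Y,Z)],'t',s['time_s'])
E
python3 - <<'E'
from h import *;import pickle
T=pickle.load(open('top.pkl','rb'));S=pickle.load(open('side.pkl','rb'))
for n,c,p,z in[('br flange',T,(379.4,238.2),.004),('br neck',T,(381,237),.034),('br flange',S,(274.75,273.5),.004),('br neck',S,(274.5,262.75),.034),
 ('bs flange',T,(122.2,231.8),.004),('bs neck',T,(121,229),.034),('bs flange',S,(269.5,159.25),.004),('bs neck',S,(268.25,152),.034)]:
    print(n,(ray(c,p,z)*1000).round(1))
q=np.array([[53,160],[106,127],[133,179],[81,204]])/2.5+[85,165]
print(rect(ray(T,q,.004)))
print(rect(ray(T,blob(T,(122,231),[95,15,140],[125,90,255],20,5),.004)))
plan(370,-300,150,90)
E
```

```text
br flange [[ 349.8 -318.2]]
br neck [[ 348.  -316.6]]
br flange [[ 354.  -323.4]]
br neck [[ 354.7 -316.4]]
bs flange [[383. 329.]]
bs neck [[384.6 323.1]]
bs flange [[395.5 318.5]]
bs neck [[391.8 320.2]]
(382.2, 329.9, 61.7, 61.6, -61.7)
(386.2, 329.9, 62.6, 62.1, 24.6)
tilt [-0.001  0.002] th0 116.3 turn 26.3 shift [-93.5, 259.8, 50.2] t 0.1
```

```bash
python3 -c "
from h import *
plan(352,-318,100,90)"
```

```text
tilt [-0.001  0.002] th0 116.3 turn 26.3 shift [-75.5, 241.8, 100.2] t 0.1
```

carry_out(steps=[0,0,0,0,0,8.8,0,0,0,0,0,8.8,0,0,0,0,0,8.7,-0.015,0.048,0.01,0,0,0,-0.015,0.048,0.02,0,0,0,-0.015,0.048,0.02,0,0,0,-0.015,0.049,0.025,0,0,0,-0.0155,0.049,0.025,0,0,0,0,0,0,0,0,0], fingers=0.8, newtons=40)

```text
time_s: 1.23
ee_pos: [0.3512, -0.315, 0.0993]
tcp_rot: [-0.002, 1.0, 0.001, -0.002]
contact_force: [0.3, -0.3, -0.3]
grip_width: 0.0682
grasp_force: 0.0
```

```bash
python3 - <<'E'
from h import *;from bench import robot;import pickle
plan(352,-318,9,90)
for n in('top','side'):
    c=robot.capture(n);pickle.dump(c,open(n+'1.pkl','wb'))
    if n=='side': cv2.imwrite('pics/s1.png',cv2.resize(c['image'][170:320,200:360,::-1],(640,600),interpolation=cv2.INTER_CUBIC))
print(robot.sense()['grip_width'])
E
```

```text
tilt [-0.005  0.003] th0 90.2 turn 0.2 shift [-0.8, -3.0, 90.3] t 1.225
0.0681666021784596
```

View pics/s1.png

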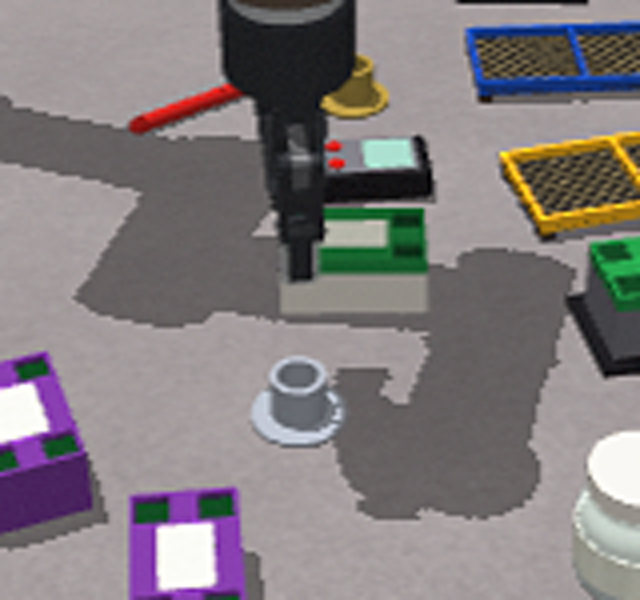

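The tool stands over the bare round collar: fingertips at (300,275) and neck at (298,374) in the crop, in line. I go down and grip.

carry_out(steps=[0,-0.003,0.03,0,0,0,0,0,0.03,0,0,0,0,0,0.02,0,0,0,0,0,0.01,0,0,0,0,0,0,0,0,0])

```text
time_s: 1.95
ee_pos: [0.3522, -0.3221, 0.0111]
tcp_rot: [0.001, 1.0, -0.0, -0.0]
contact_force: [0.8, 0.3, 0.5]
grip_width: 0.0685
grasp_force: 0.0
```

carry_out(steps=[0,0,0,0,0,0,0,0,0,0,0,0,0,0,0,0,0,0,0,0,0,0,0,0,0,0,0,0,0,0,0,0,0,0,0,0], fingers=0, newtons=40)

```text
time_s: 2.7
ee_pos: [0.3524, -0.3213, 0.0112]
tcp_rot: [0.0, 1.0, 0.0, -0.0]
contact_force: [-0.9, -0.2, 0.7]
grip_width: -0.0
grasp_force: 0.0
```

```bash
python3 - <<'E'
from h import *;from bench import robot
c=robot.capture('side');s=robot.sense()
print(s['ee_pos'],proj(c,s['ee_pos']))
cv2.imwrite('pics/s2.png',cv2.resize(c['image'][200:320,220:340,::-1],(600,600),interpolation=cv2.INTER_CUBIC))
E
```

```text
[ 0.35237312 -0.3213433   0.01119141] [[273.97426114 270.91013441]]
```

View pics/s2.png

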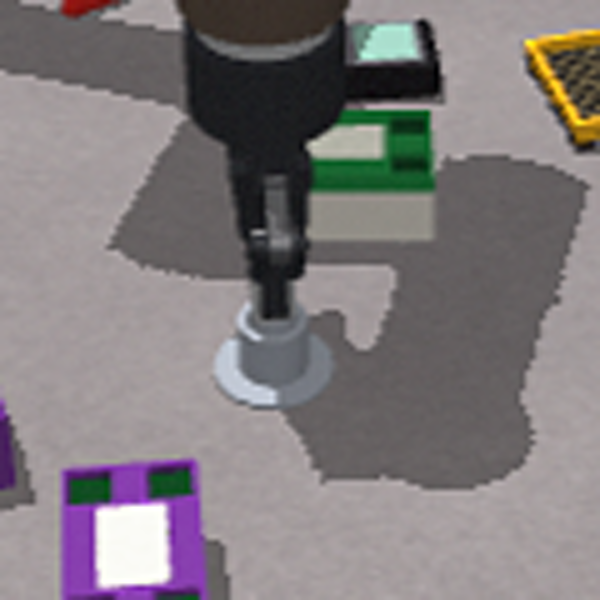

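```bash
python3 - <<'E'
from h import *;from bench import robot;import pickle
S=pickle.load(open('side1.pkl','rb'))
for y in(-.36,-.349,-.315,-.281):print(y,((proj(S,[.3512,y,.099+.011])-[200,170])*4).round())
c=robot.capture('side');t=robot.capture('top');s=robot.sense();print(s['grip_width'],s['ee_pos'])
print('top px',proj(t,s['ee_pos']),proj(t,[.352,-.319,.034]))
a=cv2.resize(c['image'][235:285,250:300,::-1],(400,400),interpolation=cv2.INTER_CUBIC)
u,v=proj(t,[.352,-.319,.034])[0].astype(int)
b=cv2.resize(t['image'][v-40:v+40,u-40:u+40,::-1],(400,400),interpolation=cv2.INTER_CUBIC)
cv2.imwrite('pics/s3.png',np.hstack([a,b]))
E
```

```text
-0.36 [[296. 321.]]
-0.349 [[294. 310.]]
-0.315 [[289. 275.]]
-0.281 [[284. 242.]]
0.00019043443942788195 [ 0.35233873 -0.3213324   0.01117429]
top px [[381.09237347 236.71523566]] [[381.85890004 235.34702797]]
```

View pics/s3.png

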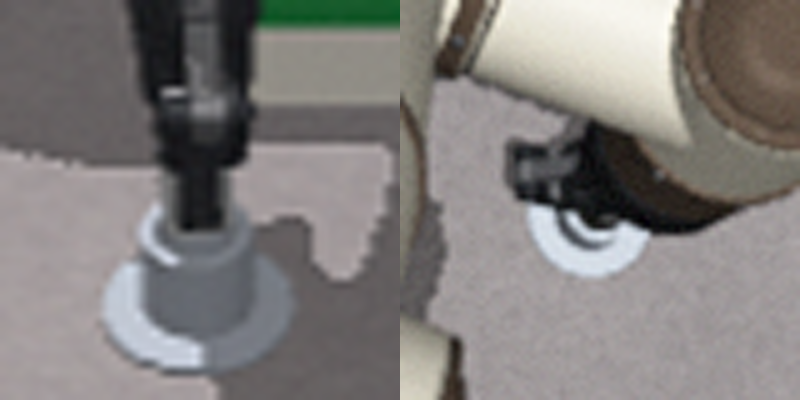

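```bash
python3 - <<'E'
from h import *;import pickle
S=pickle.load(open('side.pkl','rb'))
p=np.array([.2765,-.5598,.2001]);Y=np.array([-.4427,.897,0])
for dz in(0,.013,.035):
    print(dz,[proj(S,p+Y*w+[0,0,dz]).round(1)[0] for w in(-.05,-.043,0,.043,.05)])
E
```

```text
0 [array([255.9, 301. ]), array([253.9, 298.6]), array([242.3, 284.2]), array([231.6, 270.9]), array([229.9, 268.8])]
0.013 [array([255.5, 295.7]), array([253.5, 293.2]), array([241.9, 278.9]), array([231.1, 265.7]), array([229.4, 263.6])]
0.035 [array([254.9, 286.3]), array([252.9, 283.9]), array([241. , 269.7]), array([230.1, 256.7]), array([228.4, 254.6])]
```

The pictures show the fingertips about 22 mm higher than the reported TCP, both here and in the first picture, so they closed above the neck. I will lift, open and go lower in small steps, watching the force.

carry_out(steps=[0,0,-0.03,0,0,0,0,0,0,0,0,0])

```text
time_s: 3.1
ee_pos: [0.3539, -0.3221, 0.0429]
tcp_rot: [-0.0, 1.0, -0.001, 0.002]
contact_force: [1.0, 0.3, -0.5]
grip_width: -0.0
grasp_force: 0.0
```

carry_out(steps=[0,0,0,0,0,0,0,0.001,0,0,0,0,0,0.001,0,0,0,0,0,0,0,0,0,0,0,0,0.02,0,0,0,0,0,0.02,0,0,0,0,0,0.004,0,0,0,0,0,0.003,0,0,0,0,0,0,0,0,0], fingers=0.8)

```text
time_s: 4.22
ee_pos: [0.3527, -0.3195, -0.0054]
tcp_rot: [0.0, 1.0, -0.0, 0.0]
contact_force: [-0.2, -0.7, -0.1]
grip_width: 0.068
grasp_force: 0.0
```

carry_out(steps=[0,0,0.003,0,0,0,0,0,0.003,0,0,0,0,0,0,0,0,0])

```text
time_s: 4.6
ee_pos: [0.3522, -0.3193, -0.0119]
tcp_rot: [0.0, 1.0, 0.0, -0.0]
contact_force: [-0.1, -1.0, -0.1]
grip_width: 0.0681
grasp_force: 0.0
```

carry_out(steps=[0,0,0,0,0,0,0,0,0,0,0,0,0,0,0,0,0,0,0,0,0,0,0,0,0,0,0,0,0,0], fingers=0)

```text
time_s: 5.22
ee_pos: [0.3525, -0.3194, -0.0115]
tcp_rot: [0.0, 1.0, -0.0, 0.0]
contact_force: [-0.5, 1.1, 5.3]
grip_width: 0.0345
grasp_force: 39.9
```

```bash
python3 - <<'E'
from h import *;from bench import robot
c=robot.capture('side')
cv2.imwrite('pics/s4.png',cv2.resize(c['image'][225:285,240:310,::-1],(560,480),interpolation=cv2.INTER_CUBIC))
E
```

```text
(no output)
```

View pics/s4.png

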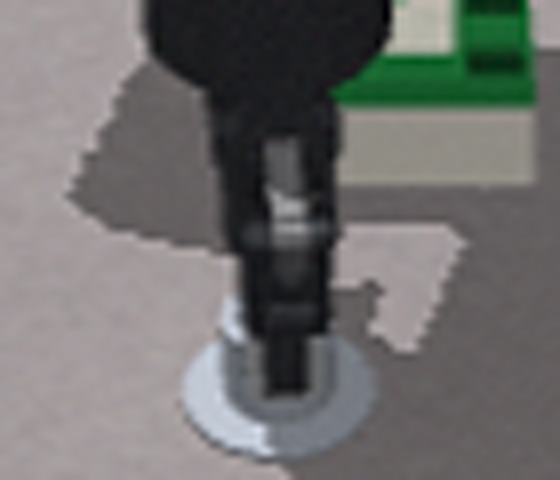

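Gripped at 34.5 mm width with 40 N. So the resting height is reported z = -0.0115, which puts the true tip about 20 mm above reported. I lift and carry it to the far blue bay at (670,78).

carry_out(steps=[0,0,-0.02,0,0,0,0,0,-0.045,0,0,0,0,0,-0.045,0,0,0,-0.015,0.02,-0.01,0,0,0,-0.028,0.036,0,0,0,0,-0.03,0.038,0,0,0,0,-0.03,0.038,0,0,0,0,-0.03,0.038,0,0,0,0,-0.03,0.038,0,0,0,0,-0.03,0.038,0,0,0,0,-0.03,0.038,0,0,0,0,-0.03,0.038,0,0,0,0,-0.03,0.038,0,0,0,0,-0.03,0.038,0,0,0,0,-0.025,0.025,0,0,0,0,-0.01,0.012,0,0,0,0,0,0,0,0,0,0])

```text
time_s: 7.4
ee_pos: [0.6999, 0.1158, 0.1066]
tcp_rot: [-0.0, 1.0, -0.0, -0.001]
contact_force: [-0.4, -0.8, -2.1]
grip_width: 0.0345
grasp_force: 40.4
```

```bash
python3 - <<'E'
from h import *;from bench import robot;import pickle
plan(670.4,78,2,86.2);print(robot.sense()['grip_width'])
t=robot.capture('top');s=robot.capture('side');pickle.dump((t,s),open('b.pkl','wb'))
cv2.imwrite('pics/t5.png',cv2.resize(t['image'][60:300,80:480,::-1],(800,480),interpolation=cv2.INTER_CUBIC))
E
```

```text
tilt [-0.002 -0.   ] th0 90.0 turn 3.8 shift [26.9, -39.7, 104.6] t 7.4
0.03449762771886134
```

View pics/t5.png

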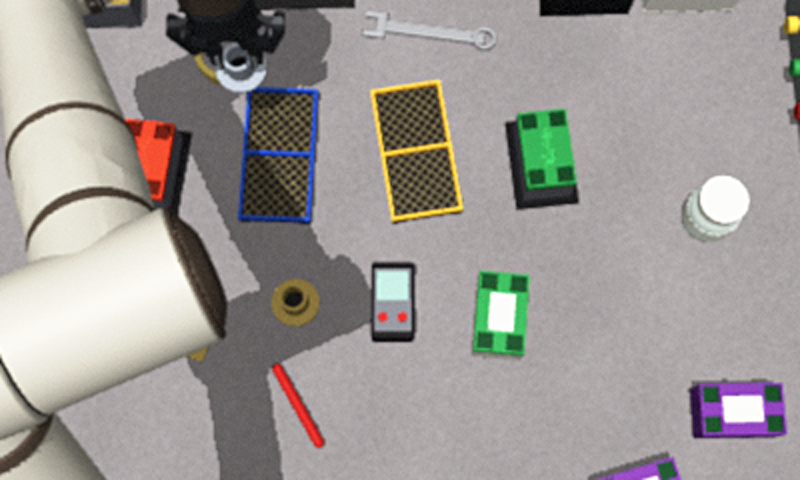

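The collar hangs level in the grip at (240,65), and the tray, the box and both green lids are now clear. I shift over the bay and set it down.

carry_out(steps=[0,0,0,0,0,3.8,0.0135,-0.02,0,0,0,0,0.0135,-0.02,0.01,0,0,0,0,0,0.035,0,0,0,0,0,0.035,0,0,0,0,0,0.015,0,0,0,0,0,0,0,0,0,0,0,0.006,0,0,0,0,0,0.003,0,0,0,0,0,0,0,0,0])

```text
time_s: 8.75
ee_pos: [0.671, 0.0775, 0.0046]
tcp_rot: [0.033, 0.999, 0.0, 0.0]
contact_force: [0.5, 0.4, -2.4]
grip_width: 0.0344
grasp_force: 40.4
```

```bash
python3 - <<'E'
from h import *;import pickle
plan(670.4,78,1,86.2)
T,S=pickle.load(open('b.pkl','rb'))
G=([50,110,40],[75,255,255])
o=np.array
for n,s in(('plug',(80+501/2,60+313/2)),('dock',(80+547/2,60+150/2))):
    print(n,rect(ray(T,blob(T,s,*G,30),.051 if n=='plug' else .057)))
    # dark recess centres
    hsv=cv2.cvtColor(T['image'],cv2.COLOR_RGB2HSV);m=cv2.inRange(hsv,o([50,110,20]),o([80,255,95]))
    w=np.zeros_like(m);cv2.circle(w,tuple(int(v) for v in s),27,255,-1);m&=w
    k,_,st,ce=cv2.connectedComponentsWithStats(m)
    P=o([ce[i] for i in range(1,k) if st[i,4]>8]);print(len(P),(ray(T,P,.052 if n=='dock' else .047)*1000).round(1).tolist())
print('goldrd',rect(ray(T,blob(T,(80+295/2,60+300/2),[15,70,30],[32,255,255],22),.004)))
g=blob(T,(80+393/2,60+302/2),[0,0,0],[180,255,60],28,9);print('gauge',rect(ray(T,g,.026)))
for nm,lo,hi,s in(('b',[105,130,60],[125,255,255],(80+280/2,60+155/2)),('y',[18,140,120],[30,255,255],(80+416/2,60+150/2))):print(nm,rect(ray(T,blob(T,s,lo,hi,45),.021)))
E
```

```text
tilt [0. 0.] th0 86.2 turn -0.0 shift [0.6, 0.4, 3.6] t 8.75
plug (400.5, -192.9, 100.6, 61.6, -6.8)
4 [[440.7, -180.1], [436.8, -216.6], [368.0, -171.6], [363.3, -207.2]]
dock (607.4, -257.9, 102.3, 63.1, 4.7)
4 [[647.2, -239.4], [650.2, -275.1], [572.8, -245.4], [576.4, -280.9]]
goldrd (431.2, 64.1, 61.2, 59.9, 88.5)
gauge (422.1, -59.4, 97.2, 52.3, -1.6)
b (623.7, 82.7, 183.1, 92.9, -3.8)
y (624.3, -95.5, 181.6, 91.5, 7.8)
```

carry_out(steps=[0,0,0.002,0,0,0,0,0,0.0015,0,0,0,0,0,0,0,0,0])

```text
time_s: 9.12
ee_pos: [0.6709, 0.0775, 0.0007]
tcp_rot: [0.033, 0.999, -0.0, 0.0]
contact_force: [-0.0, -0.0, -2.7]
grip_width: 0.0339
grasp_force: 40.4
```

carry_out(steps=[0,0,0,0,0,0,0,0,0,0,0,0,0,0,0,0,0,0,0,0,-0.02,0,0,0,0,0,-0.045,0,0,0,0,0,-0.03,0,0,0,0,0,0,0,0,0], fingers=0.62)

```text
time_s: 10.0
ee_pos: [0.673, 0.078, 0.0994]
tcp_rot: [0.033, 0.999, 0.001, 0.003]
contact_force: [0.2, 0.3, -0.2]
grip_width: 0.0531
grasp_force: 0.0
```

```bash
python3 - <<'E'
from h import *
plan(388,326,80,115.3)
E
```

```text
tilt [0.007 0.002] th0 86.2 turn -29.1 shift [151.6, 346.0, 19.4] t 10.0
```

carry_out(steps=[0,0,0,0,0,-9.7,0,0,0,0,0,-9.7,0,0,0,0,0,-9.7,0.012,0.027,0,0,0,0,0.017,0.04,0,0,0,0,0.017,0.04,0,0,0,0,0.018,0.04,0,0,0,0,0.018,0.04,0,0,0,0,0.018,0.04,0,0,0,0,0.018,0.04,0,0,0,0,0.018,0.04,0,0,0,0,0.011,0.026,0,0,0,0,0.005,0.013,0.02,0,0,0,0,0,0,0,0,0], fingers=0.8)

```text
time_s: 11.75
ee_pos: [0.384, 0.3244, 0.0739]
tcp_rot: [-0.22, 0.976, -0.002, -0.002]
contact_force: [0.5, 0.2, 0.3]
grip_width: 0.0681
grasp_force: 0.0
```

```bash
python3 - <<'E'
from h import *;from bench import robot;import pickle
plan(388,325,-11,115.5)
s=robot.capture('side');t=robot.capture('top');pickle.dump((t,s),open('c.pkl','wb'))
# bare round neck check in tray & held view
a=cv2.resize(s['image'][130:205,235:315,::-1],(640,600),interpolation=cv2.INTER_CUBIC)
cv2.imwrite('pics/s6.png',a)
E
```

```text
tilt [-0.003 -0.004] th0 115.4 turn -0.1 shift [-3.9, -1.2, 84.9] t 11.75
```

View pics/s6.png

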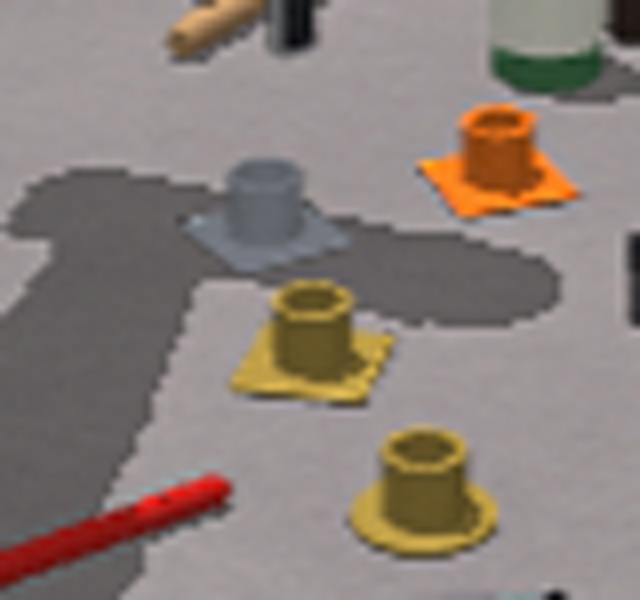

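```bash
python3 - <<'E'
from h import *;import pickle
t,S=pickle.load(open('c.pkl','rb'));T=pickle.load(open('top.pkl','rb'))
for n,p in(('bs',(265,174)),('gs',(314,299)),('gr',(425,450))):
    print(n,(ray(S,np.array(p)/8+[235,130],.034)*1000).round(1))
for n,p in(('bs',(91,160)),('gs',(219,148)),('gr',(353,111))):
    print(n,(ray(T,np.array(p)/2.5+[85,165],.034)*1000).round(1))
E
```

```text
bs [[391.5 322.4]]
gs [[402.6 194. ]]
gr [[435.3  57. ]]
bs [[384.6 322.1]]
gs [[393.3 195.8]]
gr [[427.3  63.1]]
```

carry_out(steps=[-0.004,-0.002,0.03,0,0,0,0,0,0.03,0,0,0,0,0,0.017,0,0,0,0,0,0.008,0,0,0,0,0,0,0,0,0])

```text
time_s: 12.48
ee_pos: [0.3906, 0.325, -0.0092]
tcp_rot: [-0.219, 0.976, -0.0, -0.0]
contact_force: [-0.3, 0.4, 0.1]
grip_width: 0.0684
grasp_force: 0.0
```

carry_out(steps=[0,0,0,0,0,0,0,0,0,0,0,0,0,0,0,0,0,0,0,0,0,0,0,0,0,0,0,0,0,0], fingers=0)

```text
time_s: 13.1
ee_pos: [0.3908, 0.3262, -0.008]
tcp_rot: [-0.219, 0.976, 0.001, 0.001]
contact_force: [-0.8, 0.2, 6.6]
grip_width: 0.0347
grasp_force: 39.7
```

carry_out(steps=[0,0,-0.02,0,0,0,0,0,-0.045,0,0,0,0,0,-0.045,0,0,0,0,0,0,0,0,0])

```text
time_s: 13.6
ee_pos: [0.3915, 0.3273, 0.1043]
tcp_rot: [-0.219, 0.976, 0.003, 0.003]
contact_force: [0.1, -0.8, -0.3]
grip_width: 0.0339
grasp_force: 40.2
```

```bash
python3 - <<'E'
from h import *
plan(582.6,83,101,86.2)
E
```

```text
tilt [0.005 0.007] th0 115.3 turn 29.1 shift [-206.9, -231.1, 3.3] t 13.6
```

carry_out(steps=[0,0,0,0,0,9.7,0,0,0,0,0,9.7,0,0,0,0,0,9.7,-0.017,-0.02,0,0,0,0,-0.03,-0.033,0,0,0,0,-0.03,-0.033,0,0,0,0,-0.03,-0.033,0,0,0,0,-0.03,-0.033,0,0,0,0,-0.03,-0.034,0,0,0,0,-0.025,-0.03,0,0,0,0,-0.015,-0.015,0,0,0,0,0,0,0.03,0,0,0,0,0,0.03,0,0,0,0,0,0,0,0,0])

```text
time_s: 15.35
ee_pos: [0.5785, 0.0804, 0.0376]
tcp_rot: [0.033, 0.999, -0.001, -0.004]
contact_force: [-0.1, -0.3, -0.9]
grip_width: 0.0346
grasp_force: 40.2
```

```bash
python3 - <<'E'
from h import *;from bench import robot
plan(582.6,82.5,4,86.2)
s=robot.capture('side');t=robot.capture('top')
a=cv2.resize(s['image'][160:220,300:390,::-1],(480,320),interpolation=cv2.INTER_CUBIC)
b=cv2.resize(t['image'][95:175,180:260,::-1],(320,320),interpolation=cv2.INTER_CUBIC)
cv2.imwrite('pics/s7.png',np.hstack([a,b]))
E
```

```text
tilt [-0.007 -0.002] th0 86.2 turn -0.0 shift [-4.0, 2.4, 33.6] t 15.35
```

View pics/s7.png

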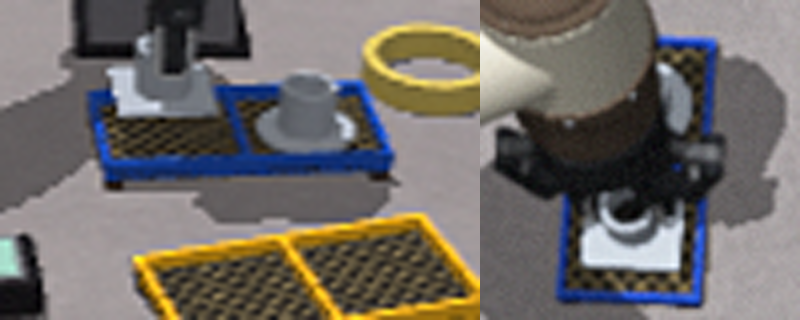

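The bare round collar stands neck up in the far blue bay at (305,115). The bare square one hangs aligned over the near bay at (165,85), so I lower it.

carry_out(steps=[-0.004,0.002,0.01,0,0,0,0,0,0.013,0,0,0,0,0,0.006,0,0,0,0,0,0.003,0,0,0,0,0,0,0,0,0])

```text
time_s: 16.08
ee_pos: [0.5853, 0.0827, 0.0085]
tcp_rot: [0.033, 0.999, -0.0, -0.0]
contact_force: [0.2, -0.0, -1.8]
grip_width: 0.0338
grasp_force: 40.2
```

carry_out(steps=[0,0,0.002,0,0,0,0,0,0,0,0,0])

```text
time_s: 16.32
ee_pos: [0.5854, 0.0828, 0.0068]
tcp_rot: [0.033, 0.999, 0.0, 0.0]
contact_force: [-0.6, -0.3, -1.4]
grip_width: 0.0342
grasp_force: 40.2
```

carry_out(steps=[0,0,0.0015,0,0,0,0,0,0.0015,0,0,0,0,0,0,0,0,0])

```text
time_s: 16.7
ee_pos: [0.5855, 0.0828, 0.004]
tcp_rot: [0.033, 0.999, -0.0, 0.0]
contact_force: [-0.5, 0.1, 1.6]
grip_width: 0.0345
grasp_force: 40.4
```

carry_out(steps=[0,0,0,0,0,0,0,0,0,0,0,0,0,0,0,0,0,0,0,0,-0.02,0,0,0,0,0,-0.045,0,0,0,0,0,-0.03,0,0,0,0,0,0,0,0,0], fingers=0.62)

```text
time_s: 17.58
ee_pos: [0.5873, 0.0834, 0.1018]
tcp_rot: [0.033, 0.999, 0.001, 0.003]
contact_force: [0.3, -0.2, -0.4]
grip_width: 0.0532
grasp_force: 0.0
```

```bash
python3 - <<'E'
from h import *
plan(399,196,80,70.3)
E
```

```text
tilt [0.006 0.002] th0 86.2 turn 15.9 shift [215.3, 42.5, 21.8] t 17.575
```

carry_out(steps=[0,0,0,0,0,8,0,0,0,0,0,7.9,0.025,0.005,0,0,0,0,0.04,0.008,0,0,0,0,0.045,0.009,0,0,0,0,0.045,0.009,0,0,0,0,0.04,0.008,0.02,0,0,0,0.02,0.0035,0.02,0,0,0,0,0,0,0,0,0], fingers=0.8)

```text
time_s: 18.7
ee_pos: [0.3951, 0.1944, 0.0571]
tcp_rot: [0.17, 0.985, -0.002, -0.002]
contact_force: [-0.4, 0.4, 0.1]
grip_width: 0.0684
grasp_force: 0.0
```

```bash
python3 - <<'E'
from h import *
plan(399,196,-9,70.3)
E
```

```text
tilt [-0.004 -0.003] th0 70.4 turn 0.1 shift [-3.1, 2.8, 66.1] t 18.7
```

carry_out(steps=[0,0.001,0.03,0,0,0,0,0,0.02,0,0,0,0,0,0.011,0,0,0,0,0,0.006,0,0,0,0,0,0,0,0,0])

```text
time_s: 19.32
ee_pos: [0.398, 0.1962, -0.0083]
tcp_rot: [0.171, 0.985, -0.0, 0.0]
contact_force: [0.1, 0.1, 0.3]
grip_width: 0.0686
grasp_force: 0.0
```

carry_out(steps=[0,0,0,0,0,0,0,0,0,0,0,0,0,0,0,0,0,0,0,0,0,0,0,0,0,0,0,0,0,0], fingers=0)

```text
time_s: 19.95
ee_pos: [0.3983, 0.1968, -0.0074]
tcp_rot: [0.171, 0.985, 0.001, 0.001]
contact_force: [-0.7, 0.4, 5.7]
grip_width: 0.0341
grasp_force: 39.5
```

carry_out(steps=[0,0,-0.02,0,0,0,0,0,-0.045,0,0,0,0,0,-0.045,0,0,0,0,0,0,0,0,0,0,0,0,0,0,0])

```text
time_s: 20.58
ee_pos: [0.3967, 0.1956, 0.1011]
tcp_rot: [0.171, 0.985, -0.0, -0.001]
contact_force: [0.2, 1.5, -1.4]
grip_width: 0.034
grasp_force: 40.4
```

```bash
python3 - <<'E'
from h import *
c,s=np.cos(np.radians(7.7)),np.sin(np.radians(7.7))
for k in(44,-44):print(626.5+k*c,-97+k*s)
plan(626.5+44*c,-97+44*s,101,97.7)
E
```

```text
670.1032607874528 -91.10460784159515
582.8967392125472 -102.89539215840485
tilt [-0.001 -0.   ] th0 70.3 turn -27.4 shift [-232.5, -320.7, 0.1] t 20.575
```

carry_out(steps=[0,0,0,0,0,-9.2,0,0,0,0,0,-9.1,0,0,0,0,0,-9.1,-0.018,-0.025,0,0,0,0,-0.028,-0.038,0,0,0,0,-0.029,-0.04,0,0,0,0,-0.029,-0.04,0,0,0,0,-0.029,-0.04,0,0,0,0,-0.029,-0.04,0,0,0,0,-0.028,-0.04,0,0,0,0,-0.026,-0.035,0,0,0,0,-0.0165,-0.022,0,0,0,0,0,0,0.03,0,0,0,0,0,0.03,0,0,0,0,0,0,0,0,0,0,0,0,0,0,0])

```text
time_s: 22.58
ee_pos: [0.6711, -0.0899, 0.0415]
tcp_rot: [-0.067, 0.998, -0.0, -0.0]
contact_force: [0.8, 1.0, -0.2]
grip_width: 0.0341
grasp_force: 40.4
```

```bash
python3 - <<'E'
from h import *
plan(670,-90,5,97.7)
E
```

```text
tilt [-0.001 -0.001] th0 97.7 turn 0.0 shift [1.1, 0.0, 36.5] t 22.575
```

carry_out(steps=[0.001,0,0.012,0,0,0,0,0,0.012,0,0,0,0,0,0.008,0,0,0,0,0,0.003,0,0,0,0,0,0.0015,0,0,0,0,0,0,0,0,0])

```text
time_s: 23.32
ee_pos: [0.6701, -0.0899, 0.0054]
tcp_rot: [-0.067, 0.998, -0.0, 0.0]
contact_force: [-0.4, -1.3, -0.8]
grip_width: 0.0343
grasp_force: 40.4
```

carry_out(steps=[0,0,0,0,0,0,0,0,0,0,0,0,0,0,0,0,0,0,0,0,-0.02,0,0,0,0,0,-0.045,0,0,0,0,0,-0.03,0,0,0,0,0,0,0,0,0,0,0,0,0,0,0], fingers=0.62)

```text
time_s: 24.32
ee_pos: [0.6692, -0.0898, 0.0995]
tcp_rot: [-0.067, 0.998, 0.0, -0.001]
contact_force: [-0.4, -0.8, -0.9]
grip_width: 0.0527
grasp_force: 0.0
```

```bash
python3 - <<'E'
from h import *
plan(432.5,61,50,97.7)
E
```

```text
tilt [-0.001  0.   ] th0 97.7 turn -0.0 shift [214.4, 181.2, 49.5] t 24.325
```

carry_out(steps=[0.022,0.018,0,0,0,0,0.034,0.029,0,0,0,0,0.036,0.03,0,0,0,0,0.036,0.031,0,0,0,0,0.036,0.031,0,0,0,0,0.032,0.027,0.02,0,0,0,0.018,0.015,0.03,0,0,0,0,0,0,0,0,0,0,0,0,0,0,0], fingers=0.8)

```text
time_s: 25.45
ee_pos: [0.4346, 0.0609, 0.0504]
tcp_rot: [-0.067, 0.998, -0.0, 0.0]
contact_force: [-0.1, 1.2, -0.3]
grip_width: 0.0682
grasp_force: 0.0
```

```bash
python3 - <<'E'
from h import *
plan(432.5,61,-8.5,97.7)
E
```

```text
tilt [ 0.001 -0.   ] th0 97.7 turn 0.0 shift [2.1, 0.4, 58.9] t 25.45
```

carry_out(steps=[0.002,0,0.025,0,0,0,0,0,0.02,0,0,0,0,0,0.009,0,0,0,0,0,0.005,0,0,0,0,0,0,0,0,0])

```text
time_s: 26.08
ee_pos: [0.4322, 0.0606, -0.0086]
tcp_rot: [-0.067, 0.998, 0.0, 0.0]
contact_force: [-0.3, 0.0, -1.0]
grip_width: 0.0685
grasp_force: 0.0
```

carry_out(steps=[0,0,0,0,0,0,0,0,0,0,0,0,0,0,0,0,0,0,0,0,0,0,0,0,0,0,0,0,0,0], fingers=0)

```text
time_s: 26.7
ee_pos: [0.4322, 0.0609, -0.008]
tcp_rot: [-0.067, 0.998, 0.0, 0.001]
contact_force: [-1.4, 0.1, 5.4]
grip_width: 0.0341
grasp_force: 39.4
```

carry_out(steps=[0,0,-0.02,0,0,0,0,0,-0.045,0,0,0,0,0,-0.045,0,0,0,0,0,0,0,0,0,0,0,0,0,0,0])

```text
time_s: 27.32
ee_pos: [0.4305, 0.0602, 0.1004]
tcp_rot: [-0.067, 0.998, -0.0, -0.001]
contact_force: [0.1, -0.3, -2.4]
grip_width: 0.0339
grasp_force: 40.4
```

```bash
python3 - <<'E'
from h import *
plan(583,-102,40,97.7)
E
```

```text
tilt [-0.002 -0.   ] th0 97.6 turn -0.1 shift [-129.4, -181.1, 60.4] t 27.325
```

carry_out(steps=[-0.016,-0.022,0,0,0,0,-0.024,-0.034,0,0,0,0,-0.026,-0.037,0,0,0,0,-0.026,-0.037,0,0,0,0,-0.022,-0.031,0,0,0,0,-0.0145,-0.02,0,0,0,0,0,0,0.03,0,0,0,0,0,0.03,0,0,0,0,0,0,0,0,0,0,0,0,0,0,0])

```text
time_s: 28.58
ee_pos: [0.5833, -0.1017, 0.041]
tcp_rot: [-0.067, 0.998, -0.0, -0.0]
contact_force: [0.8, -0.2, -2.2]
grip_width: 0.0343
grasp_force: 40.4
```

```bash
python3 - <<'E'
from h import *
plan(583,-102,5,97.7)
E
```

```text
tilt [-0.001 -0.001] th0 97.7 turn 0.0 shift [0.4, -0.3, 36.0] t 28.575
```

carry_out(steps=[0,0,0.012,0,0,0,0,0,0.012,0,0,0,0,0,0.008,0,0,0,0,0,0.003,0,0,0,0,0,0.0015,0,0,0,0,0,0,0,0,0])

```text
time_s: 29.32
ee_pos: [0.5834, -0.1017, 0.0048]
tcp_rot: [-0.067, 0.998, -0.0, 0.0]
contact_force: [-0.1, 0.4, -1.6]
grip_width: 0.0344
grasp_force: 40.4
```

carry_out(steps=[0,0,0,0,0,0,0,0,0,0,0,0,0,0,0,0,0,0,0,0,-0.02,0,0,0,0,0,-0.045,0,0,0,0,0,-0.03,0,0,0,0,0,0,0,0,0,0,0,0,0,0,0], fingers=0.62)

```text
time_s: 30.32
ee_pos: [0.5826, -0.1016, 0.0993]
tcp_rot: [-0.067, 0.998, 0.0, -0.0]
contact_force: [0.0, 0.7, -1.0]
grip_width: 0.0533
grasp_force: 0.0
```

```bash
python3 - <<'E'
from h import *;from bench import robot;import pickle
plan(402.5,-195.5,70,83)
s=robot.capture('side');t=robot.capture('top');pickle.dump((t,s),open('d.pkl','wb'))
a=cv2.resize(s['image'][140:270,250:400,::-1],(460,400),interpolation=cv2.INTER_CUBIC)
b=cv2.resize(t['image'][90:215,185:360,::-1],(340,400)if 0 else (340,243),interpolation=cv2.INTER_CUBIC)
b=cv2.copyMakeBorder(b,0,157,0,0,cv2.BORDER_CONSTANT)
cv2.imwrite('pics/s8.png',np.hstack([a,b]))
E
```

```text
tilt [-0.001  0.   ] th0 97.7 turn 14.7 shift [167.3, -115.2, 29.3] t 30.325
```

View pics/s8.png

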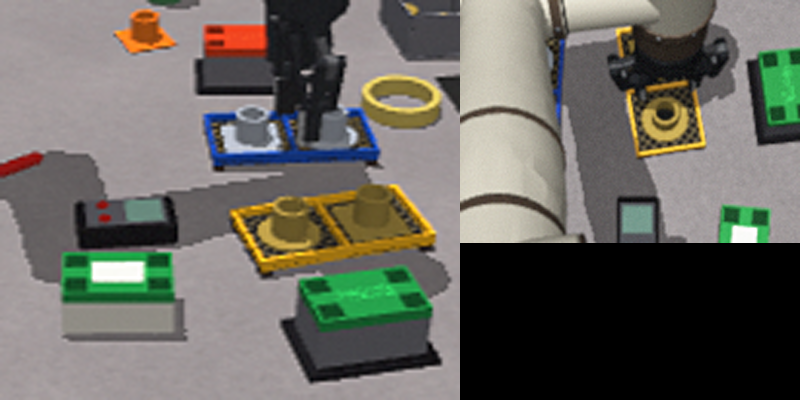

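Blue tray: bare square at (250,125) and bare round behind the gripper at (335,130). Yellow tray: gold round at (290,220) and gold square at (373,210). All are neck up and inside their bays. Next is the plug box.

carry_out(steps=[0,0,0,0,0,7.4,0,0,0,0,0,7.3,0.025,-0.017,0,0,0,0,0.036,-0.025,0,0,0,0,0.037,-0.026,0,0,0,0,0.036,-0.025,0,0,0,0,0.025,-0.017,0,0,0,0,0.009,-0.005,0.01,0,0,0,0,0,0.01,0,0,0,0,0,0,0,0,0], fingers=1, newtons=50)

```text
time_s: 31.68
ee_pos: [0.4025, -0.1949, 0.0784]
tcp_rot: [0.061, 0.998, 0.0, -0.001]
contact_force: [-0.3, 0.2, 0.6]
grip_width: 0.0854
grasp_force: 0.0
```

```bash
python3 - <<'E'
from h import *
plan(402,-195.5,-12,83)
E
```

```text
tilt [-0.003  0.   ] th0 83.0 turn 0.0 shift [0.4, -0.6, 90.4] t 31.675
```

carry_out(steps=[0,0,0.02,0,0,0,0,0,0.02,0,0,0,0,0,0.01,0,0,0,0,0,0.005,0,0,0,0,0,0,0,0,0])

```text
time_s: 32.3
ee_pos: [0.4028, -0.1952, 0.0247]
tcp_rot: [0.061, 0.998, -0.0, -0.0]
contact_force: [1.0, 0.0, 0.4]
grip_width: 0.0851
grasp_force: 0.0
```

carry_out(steps=[0,0,0.015,0,0,0,0,0,0.015,0,0,0,0,0,0.005,0,0,0,0,0,0,0,0,0])

```text
time_s: 32.8
ee_pos: [0.4027, -0.1953, -0.01]
tcp_rot: [0.061, 0.998, -0.0, 0.0]
contact_force: [0.5, -0.4, 0.3]
grip_width: 0.085
grasp_force: 0.0
```

carry_out(steps=[0,0,0,0,0,0,0,0,0,0,0,0,0,0,0,0,0,0,0,0,0,0,0,0,0,0,0,0,0,0], fingers=0)

```text
time_s: 33.42
ee_pos: [0.403, -0.1954, -0.0094]
tcp_rot: [0.061, 0.998, -0.0, 0.001]
contact_force: [-1.9, 1.0, 6.3]
grip_width: 0.061
grasp_force: 54.7
```

carry_out(steps=[0,0,-0.01,0,0,0,0,0,-0.03,0,0,0,0,0,-0.045,0,0,0,0,0,-0.035,0,0,0,0,0,0,0,0,0,0,0,0,0,0,0])

```text
time_s: 34.17
ee_pos: [0.4011, -0.1949, 0.1089]
tcp_rot: [0.062, 0.998, 0.0, -0.001]
contact_force: [0.1, 0.0, -2.2]
grip_width: 0.0612
grasp_force: 55.4
```

```bash
python3 - <<'E'
from h import *
plan(610,-260.5,100,94.5)
E
```

```text
tilt [-0.002  0.001] th0 82.9 turn -11.6 shift [-203.1, -81.8, 8.9] t 34.175
```

carry_out(steps=[0,0,0,0,0,-5.8,0,0,0,0,0,-5.8,-0.022,-0.009,0,0,0,0,-0.035,-0.014,0,0,0,0,-0.038,-0.016,0,0,0,0,-0.038,-0.016,0,0,0,0,-0.035,-0.014,0,0,0,0,-0.023,-0.008,0,0,0,0,-0.011,-0.005,0.015,0,0,0,0,0,0.02,0,0,0,0,0,0,0,0,0,0,0,0,0,0,0])

```text
time_s: 35.67
ee_pos: [0.6098, -0.2608, 0.0742]
tcp_rot: [-0.04, 0.999, 0.0, -0.001]
contact_force: [0.3, -0.8, -2.7]
grip_width: 0.0612
grasp_force: 55.3
```

```bash
python3 - <<'E'
from h import *;from bench import robot;import pickle
plan(610,-260.5,42,94.5)
s=robot.capture('side');t=robot.capture('top');pickle.dump((t,s),open('e.pkl','wb'))
G=([50,110,40],[75,255,255])
z=robot.sense()['ee_pos'][2]+.0096+.051
u=proj(s,[.61,-.26,z])[0]; S0=pickle.load(open('side.pkl','rb'))
c=blob(s,u,*G,40);print('box S',rect(ray(s,c,z)))
print('dock S',rect(ray(S0,blob(S0,proj(S0,[.61,-.26,.057])[0],*G,30),.057)))
a=cv2.resize(s['image'][185:285,320:440,::-1],(720,600),interpolation=cv2.INTER_CUBIC);cv2.imwrite('pics/s9.png',a)
print(u)
E
```

```text
tilt [-0.001 -0.   ] th0 94.6 turn 0.1 shift [-0.3, 0.3, 32.2] t 35.675
box S (573.0, -369.6, 92.9, 66.4, 2.5)
dock S (609.5, -269.1, 104.5, 74.3, 4.0)
[370.62435428 209.66380915]
```

View pics/s9.png

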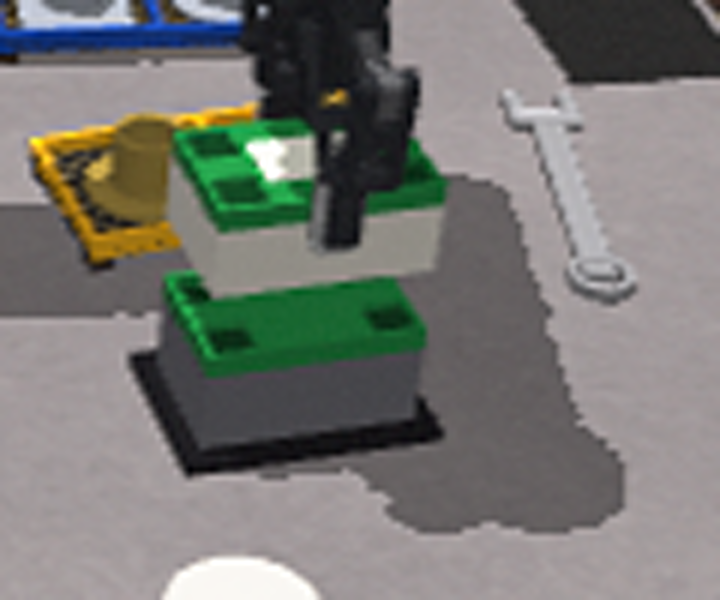

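```bash
python3 - <<'E'
from h import *;import pickle
t,S=pickle.load(open('e.pkl','rb'))
P=lambda L,z:ray(S,np.array(L)/6+[320,185],z)*1000
b=P([(219,217),(445,183),(175,134)],.1348);d=P([(207,362),(424,326),(165,284)],.057)
print(b.round(1).tolist(),d.round(1).tolist(),(b-d).round(1).tolist())
for p in(b,d):
    v=p[1]-p[0];print(np.degrees(np.arctan2(v[1],v[0])),np.hypot(*v),(p[1]+p[2])/2)
# top view: box lid
G=([50,110,40],[75,255,255])
u=proj(t,[.61,-.26,.135])[0];print('box T',rect(ray(t,blob(t,u,*G,34),.1348)))
# predicted dock outline edges using model (610,-260.5,4.6deg) 
E
```

```text
[[561.8, -303.3], [661.6, -291.5], [558.9, -240.3]] [[563.7, -301.2], [663.7, -288.7], [559.1, -244.4]] [[-1.9, -2.1], [-2.1, -2.7], [-0.3, 4.0]]
6.762567076230298 100.50208142903976 [ 610.22767875 -265.90485697]
7.126648266768616 100.76752779977434 [ 611.39896777 -266.55916973]
box T (571.5, -256.0, 79.9, 77.5, 5.1)
```

Against the dock below, the box's near lid corners (219,217)/(445,183) agree with the dock's (207,362)/(424,326) to about 2 mm and under 1°. I nudge it 1 mm in x and y and lower it.

carry_out(steps=[-0.001,0.001,0.01,0,0,0,0,0,0.008,0,0,0,0,0,0.005,0,0,0,0,0,0.003,0,0,0,0,0,0.002,0,0,0,0,0,0,0,0,0])

```text
time_s: 36.52
ee_pos: [0.6113, -0.2598, 0.0467]
tcp_rot: [-0.04, 0.999, -0.0, -0.0]
contact_force: [0.0, 0.6, -1.9]
grip_width: 0.0609
grasp_force: 55.3
```

carry_out(steps=[0,0,0.0015,0,0,0,0,0,0.001,0,0,0,0,0,0,0,0,0])

```text
time_s: 36.9
ee_pos: [0.6112, -0.2598, 0.0442]
tcp_rot: [-0.04, 0.999, 0.0, -0.0]
contact_force: [-0.3, 0.2, -1.9]
grip_width: 0.0613
grasp_force: 55.3
```

carry_out(steps=[0,0,0.0015,0,0,0,0,0,0,0,0,0])

```text
time_s: 37.15
ee_pos: [0.6113, -0.2598, 0.0428]
tcp_rot: [-0.04, 0.999, -0.0, 0.0]
contact_force: [0.7, 0.2, -1.9]
grip_width: 0.0617
grasp_force: 55.5
```

carry_out(steps=[0,0,0.001,0,0,0,0,0,0,0,0,0])

```text
time_s: 37.4
ee_pos: [0.6114, -0.2598, 0.0427]
tcp_rot: [-0.04, 0.999, -0.0, 0.0]
contact_force: [-1.8, 0.7, 3.4]
grip_width: 0.0613
grasp_force: 55.9
```

Contact at 0.0427 means the feet are on the recess bottoms. I release and retreat clear of the view.

carry_out(steps=[0,0,0,0,0,0,0,0,0,0,0,0,0,0,0,0,0,0,0,0,0,0,0,0,0,0,-0.02,0,0,0,0,0,-0.045,0,0,0,0,0,-0.05,0,0,0,0,0,-0.03,0,0,0,0.03,-0.01,0,0,0,0,0.04,-0.04,0,0,0,0,0.04,-0.04,0,0,0,0,0.04,-0.04,0,0,0,0,0.03,-0.04,0,0,0,0,0.02,-0.04,0,0,0,0,0.01,-0.02,0,0,0,0,0,0,0,0,0,0], fingers=1)

```text
time_s: 39.4
ee_pos: [0.4196, -0.5068, 0.1862]
tcp_rot: [-0.039, 0.999, 0.0, -0.0]
contact_force: [-0.4, 0.9, 0.3]
grip_width: 0.0855
grasp_force: 0.0
```

```bash
python3 - <<'E'
from h import *;from bench import robot;import pickle
s=robot.capture('side');t=robot.capture('top');pickle.dump((t,s),open('f.pkl','wb'))
a=cv2.resize(s['image'][155:265,290:420,::-1],(472,400),interpolation=cv2.INTER_CUBIC)
b=cv2.resize(t['image'][95:185,190:380,::-1],(700//2*2-380,152),interpolation=cv2.INTER_CUBIC)
b=cv2.copyMakeBorder(b,0,400-152,0,0,cv2.BORDER_CONSTANT)
cv2.imwrite('pics/s10.png',np.hstack([a,b]))
g=blob(t,(80+393/2,60+302/2),[0,0,0],[180,255,60],28,9);print('gauge',rect(ray(t,g,.026)))
G=([50,110,40],[75,255,255])
print('box',rect(ray(t,blob(t,proj(t,[.61,-.26,.1])[0],*G,34),.103)))
for n,x,y,a in(('b',626,81.5,-3.8),('y',626,-96,7.7)):
  for k in(44,-44):
    p=np.array([x+k*np.cos(np.radians(a)),y+k*np.sin(np.radians(a))])/1e3
    u=proj(t,[*p,.016])[0]
    lo,hi=(([15,70,30],[32,255,255]) if n=='y' else ([90,10,60],[130,100,255]))
    print(n,k,p*1000,rect(ray(t,blob(t,u,lo,hi,15,1),.016)))
E
```

```text
Traceback (most recent call last):
  File "h.py", line 17, in blob
    return max(cs,key=cv2.contourArea)[:,0,:]
           ~~~^^^^^^^^^^^^^^^^^^^^^^^^
ValueError: max() iterable argument is empty
```

View pics/s10.png

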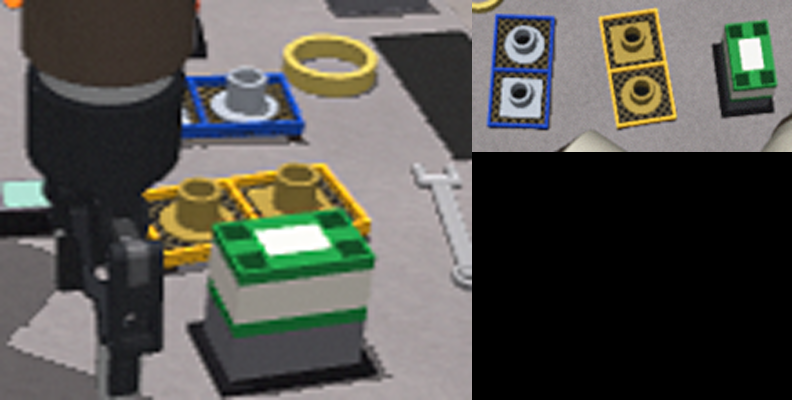

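The picture shows the box seated flush on the green dock at (290,290), and all four collars neck up and centred in their bays. A quick numeric check of the offsets follows before I hand in.

```bash
python3 - <<'E'
from h import *;import pickle
t,s=pickle.load(open('f.pkl','rb'))
G=([50,110,40],[75,255,255])
print('box',rect(ray(t,blob(t,proj(t,[.61,-.26,.1])[0],*G,34),.103)))
for n,x,y,a in(('b',625,82,-3.8),('y',625,-95.5,7.7)):
  for k in(44,-44):
    p=np.array([x+k*np.cos(np.radians(a)),y+k*np.sin(np.radians(a))])/1e3
    u=proj(t,[*p,.016])[0]
    lo,hi=(([15,60,90],[32,255,255]) if n=='y' else ([90,10,100],[130,100,255]))
    try:print(n,k,(p*1000).round(1),rect(ray(t,blob(t,u,lo,hi,15,1),.016)))
    except Exception as e:print(n,k,e)
E
```

```text
box (608.0, -257.8, 101.4, 62.2, 4.8)
b 44 [668.9  79.1] (668.9, 79.0, 61.4, 60.2, -0.3)
b -44 [581.1  84.9] (582.6, 83.9, 63.1, 62.8, -3.4)
y 44 [668.6 -89.6] (667.0, -88.7, 75.7, 68.8, 9.4)
y -44 [ 581.4 -101.4] (581.8, -96.8, 71.3, 68.2, 60.2)
```

All are within tolerance: the collars are within about 5 mm of their bay centres, and the box matches the dock's earlier (607.4, -257.9, 4.7°).

```bash
python3 -c "
from bench import robot
print(robot.close_job())"
```

```text
the job is handed in; nothing more can be done
None
```

The job is handed in at about 40 s of robot time: the final images show all four collars neck up in the right trays, the green-lidded box seated on the green dock, and I never touched the gauge; the judge returned no verdict.

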